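# Level the balance with choke sleeves

### The arm

A 7-joint arm with a two-finger parallel gripper is mounted at the origin on the work surface. World frame = base frame: x ahead of the robot, y to its left, z up, the work surface at z = 0. Lengths are in m, angles in rad, forces in N, time in s.
With the tool pointing down it reaches from about 0.4 to 0.75 m from the base axis. Payload 19.5 kg.
Tool frame: the origin (TCP) lies at the very end of the fingers, on their centre line; the grasp point (between the pads) lies 19 mm behind it (hold_point_z is the distance from the TCP to the grasp point, in m); z points along the fingers, y is the direction in which the jaws open and shut (so a half turn about z gives the same grasp; the last joint's range is limited). The gripper opens to 85 mm and grips with 20 to 120 N. Pads are 22 mm wide; open, the fingers measure 114 mm over their backs; the gripper's body (76 mm by 85 mm) begins 54 mm behind the grasp point. The pads swing forward as they close: fully open they stand 13 mm farther back than shut.
Start: joints at [-0.042, 0.707, -0.028, 1.485, 0.022, 0.951, -0.075], TCP at [0.575, 0, 0.231] pointing down, gripper open.
Joint ranges: [-2.71, 2.71], [-0.32, 2.16], [-1.57, 1.52], [0, 2.45], [-1.46, 4.6], [0, 2.02], [-2.83, 2.83]. Speed limits (rad/s): [1.89, 1.89, 2.57, 2.57, 3.01, 3.01, 3.01].

### API

Orientations are given as a rotation vector (axis times angle).
In Python, from plant import observe, camera, close_job, hold_point_z gives the robot as it stands. The module is installed in compiled form; this text tells all that it offers.
- The arm moves only by the tool step_arm, never from a script. Its argument "rows" is a list of rows, each a list of 7 numbers: the shift along the world's x, y, z in m, then the turn, a rotation vector about the world's x, y, z in degrees, then the opening, from 0 (shut) to 1 (fully open). A call has 1 to 20 rows; each row shifts and turns the pose as measured when the row begins; what a row does not reach is not made up. A row lasts 1/12 s, in which the tool goes at most 41.7 mm and 7.16 degrees, less where a joint would pass 70% of its speed; a pose out of reach is approached as far as the arm can. A call with a gripper value outside its range is refused whole. The fingers move at their own pace and stop on an object; "force" is the grip in N (left out, the last holds). Time passes only in rows, so rows that do not move let the fingers close. It gives the time, the measured TCP pose, the force and the opening at its end, in the units of the state.
- observe(): the state, without advancing time (a new reading comes with each control period).
- camera(name): name is "scene" or "side" or "wrist"; returns a dict with "image" (480x640x3 uint8, blue, green, red), "mtx" (3x3 intrinsics, pixels), "distortion" ([k1, k2, p1, p2, k3] as OpenCV has them; the pictures are not rectified), "R" (3x3) and "t" (3): a world point X has camera coordinates R X + t; the wrist camera has in their place "mount" (4x4, takes a point from camera to tool coordinates, whose origin is the TCP and whose axes are the flange's). Camera axes: x right, y down, z forward; pixel columns grow to the right and rows downward; lengths in m; the calibration is good to about 2 mm. A picture is of the moment at which its call begins: read the wrist's pose just before it. There is no depth.
- close_job(): hands the job in, once; it reports no verdict.
The state is a dict: "time_s": time; "joints": joint angles; "dq": joint speeds; "joint_torque": joint torques, N m; "ee_pos": TCP position; "tcp_rot": TCP orientation; "wrist_force": force on the tool from outside, world axes, zero at the start; "wrist_torque": the same for the moment, N m; "grip_width": finger opening in m.
Only numpy, scipy, OpenCV 4.12 (cv2) and the standard library are available. Lean on these libraries where they do the work, as an engineer would, in place of code of your own. Each camera call takes 0.05 s, during which the arm holds its last target.

### The job

The two pans of the bench balance are out of level. Lift the one choke sleeve that has to change sides off its spigot, set it over the free spigot of the other pan and push it fully home, collar and all, so that both pans sit level. The collar is stiff and the pan gives, so press by feel and never load a pan with more than 20 N; leave the casting and the cover on their pans and everything else on the bench where it is.

Things in the scene. Friction and masses are not known exactly. Their poses are not given: they have to be found in the camera images.
- beam (a joint): Tilt of the balance beam about its pivot (rad): 0 is level, positive when the left pan is higher, hard stops at -0.06 and +0.06. A weak spring brings it to 0 when the two sides weigh the same; after a push it takes about 2 s to settle. Beam arms 140 mm: a pan rises or sinks 8.4 mm to the stop.
- balance: The grey bench balance, fixed to the bench: foot 170 x 200 x 22 mm, a pivot in the middle, a white scale plate with a red pointer above it (top 145 mm above the bench). Origin under the foot's centre on the bench; own x along the pans' long side, away from the robot, own y along the beam to the left pan.
- pan_left: The left (+y of the balance) pan, a steel tray 210 mm (own x) by 110 mm, rim 9 mm above its floor, always upright. Origin 30 mm below the middle of its floor, which is 90 mm above the bench when level. Two spigots stand 75 and 15 mm to the robot's side of the middle. A light push sinks it to the beam's stop; then it rides on a soft overload spring (some mm more). Load limit 20 N: what lies on it (under 4 N) plus any push.
- spigot_left_front (a point): A spigot on the left pan, the one nearer to the robot: upright black plug 23 mm across, top 28 mm above the pan floor, the last 10 mm tapering to 12 mm. Round it lies a stiff brass seating collar, 37 mm across, 3 mm thick: down on the floor under a sleeve, stuck 9 to 12 mm up on a free spigot. Point: on the axis, at the collar's top when down; a home sleeve's underside centre is here.
- spigot_left_rear (a point): A spigot on the left pan, the one farther from the robot: upright black plug 23 mm across, top 28 mm above the pan floor, the last 10 mm tapering to 12 mm. Round it lies a stiff brass seating collar, 37 mm across, 3 mm thick: down on the floor under a sleeve, stuck 9 to 12 mm up on a free spigot. Point: on the axis, at the collar's top when down; a home sleeve's underside centre is here.
- pan_right: The right (-y of the balance) pan, a steel tray 210 mm (own x) by 110 mm, rim 9 mm above its floor, always upright. Origin 30 mm below the middle of its floor, which is 90 mm above the bench when level. Two spigots stand 75 and 15 mm to the robot's side of the middle. A light push sinks it to the beam's stop; then it rides on a soft overload spring (some mm more). Load limit 20 N: what lies on it (under 4 N) plus any push.
- spigot_right_front (a point): A spigot on the right pan, the one nearer to the robot: upright black plug 23 mm across, top 28 mm above the pan floor, the last 10 mm tapering to 12 mm. Round it lies a stiff brass seating collar, 37 mm across, 3 mm thick: down on the floor under a sleeve, stuck 9 to 12 mm up on a free spigot. Point: on the axis, at the collar's top when down; a home sleeve's underside centre is here.
- spigot_right_rear (a point): A spigot on the right pan, the one farther from the robot: upright black plug 23 mm across, top 28 mm above the pan floor, the last 10 mm tapering to 12 mm. Round it lies a stiff brass seating collar, 37 mm across, 3 mm thick: down on the floor under a sleeve, stuck 9 to 12 mm up on a free spigot. Point: on the axis, at the collar's top when down; a home sleeve's underside centre is here.
- sleeve_a: Aluminium choke sleeve: a plain tube 38 mm outside, 25 mm bore, 45 mm tall, about 70 g, at the start home on a spigot, one such sleeve on each pan, easy to lift off. Origin: centre of its underside, z up its axis. To bring it home on a free spigot the collar must be pushed down with it, against a steady 5 to 11 N; the collar stays where it is left. The other sleeve and the spare are alike.
- sleeve_b: Aluminium choke sleeve: a plain tube 38 mm outside, 25 mm bore, 45 mm tall, about 70 g, at the start home on a spigot, one such sleeve on each pan, easy to lift off. Origin: centre of its underside, z up its axis. To bring it home on a free spigot the collar must be pushed down with it, against a steady 5 to 11 N; the collar stays where it is left. The other sleeve and the spare are alike.
- casting: Aluminium carburettor body, 56 x 60 mm, 45 mm tall, about 200 g, standing on the far part of one pan (either one). Origin at the centre of its underside. Stays where it is.
- cover: Flat aluminium cover, 56 x 60 mm, 16 mm tall, about 60 g, lying on the far part of the other pan. Origin at the centre of its underside. Stays where it is.
- spare_sleeve: A spare sleeve like the others, standing on the bench to the left; not part of the job.
- trumpet_a: Aluminium intake trumpet with a dark mouth on the bench at the left, 72 mm across its flared top, 78 mm tall. Bystander.
- trumpet_b: Another such trumpet. Bystander.
- float_pair: Pair of round brass floats, 36 mm across and 20 mm tall each, 80 mm long together, on the bench at the right. Bystander.
- spare_casting: A casting like the one on the pan, on the bench at the right. Bystander.
- screwdriver: Black-handled screwdriver on the bench at the right. Bystander.
Things that resemble listed ones, but are neither listed nor needed, are in the scene too. What is shaped like the sleeve_a but blue or orange is not meant.

How it is judged:
On the way:
1. both sleeves are home on the spigots of one pan (((((horizontal distance between sleeve_a and spigot_left_front below 0.0025 m and distance between sleeve_a and spigot_left_front below 0.0025 m and angle between sleeve_a's own z axis and vertical below 0.08 rad) and (horizontal distance between sleeve_b and spigot_left_rear below 0.0025 m and distance between sleeve_b and spigot_left_rear below 0.0025 m and angle between sleeve_b's own z axis and vertical below 0.08 rad)) or ((horizontal distance between sleeve_a and spigot_left_rear below 0.0025 m and distance between sleeve_a and spigot_left_rear below 0.0025 m and angle between sleeve_a's own z axis and vertical below 0.08 rad) and (horizontal distance between sleeve_b and spigot_left_front below 0.0025 m and distance between sleeve_b and spigot_left_front below 0.0025 m and angle between sleeve_b's own z axis and vertical below 0.08 rad))) or (((horizontal distance between sleeve_a and spigot_right_front below 0.0025 m and distance between sleeve_a and spigot_right_front below 0.0025 m and angle between sleeve_a's own z axis and vertical below 0.08 rad) and (horizontal distance between sleeve_b and spigot_right_rear below 0.0025 m and distance between sleeve_b and spigot_right_rear below 0.0025 m and angle between sleeve_b's own z axis and vertical below 0.08 rad)) or ((horizontal distance between sleeve_a and spigot_right_rear below 0.0025 m and distance between sleeve_a and spigot_right_rear below 0.0025 m and angle between sleeve_a's own z axis and vertical below 0.08 rad) and (horizontal distance between sleeve_b and spigot_right_front below 0.0025 m and distance between sleeve_b and spigot_right_front below 0.0025 m and angle between sleeve_b's own z axis and vertical below 0.08 rad))))), for 0.2 s.
At the end, for the whole second after the job is handed in: Both sleeves sit home on the two spigots of one pan (centre of the underside within 2.5 mm of the spigot point, upright within 0.08 rad), the casting and the cover still stand on their pans, and the beam is at rest within 0.025 rad of level (((((horizontal distance between sleeve_a and spigot_left_front below 0.0025 m and distance between sleeve_a and spigot_left_front below 0.0025 m and angle between sleeve_a's own z axis and vertical below 0.08 rad) and (horizontal distance between sleeve_b and spigot_left_rear below 0.0025 m and distance between sleeve_b and spigot_left_rear below 0.0025 m and angle between sleeve_b's own z axis and vertical below 0.08 rad)) or ((horizontal distance between sleeve_a and spigot_left_rear below 0.0025 m and distance between sleeve_a and spigot_left_rear below 0.0025 m and angle between sleeve_a's own z axis and vertical below 0.08 rad) and (horizontal distance between sleeve_b and spigot_left_front below 0.0025 m and distance between sleeve_b and spigot_left_front below 0.0025 m and angle between sleeve_b's own z axis and vertical below 0.08 rad))) or (((horizontal distance between sleeve_a and spigot_right_front below 0.0025 m and distance between sleeve_a and spigot_right_front below 0.0025 m and angle between sleeve_a's own z axis and vertical below 0.08 rad) and (horizontal distance between sleeve_b and spigot_right_rear below 0.0025 m and distance between sleeve_b and spigot_right_rear below 0.0025 m and angle between sleeve_b's own z axis and vertical below 0.08 rad)) or ((horizontal distance between sleeve_a and spigot_right_rear below 0.0025 m and distance between sleeve_a and spigot_right_rear below 0.0025 m and angle between sleeve_a's own z axis and vertical below 0.08 rad) and (horizontal distance between sleeve_b and spigot_right_front below 0.0025 m and distance between sleeve_b and spigot_right_front below 0.0025 m and angle between sleeve_b's own z axis and vertical below 0.08 rad)))) and ((z of casting in the frame of pan_left between 0.024 and 0.036 m and y of casting in the frame of pan_left between -0.04 and 0.04 m and x of casting in the frame of pan_left between 0.025 and 0.09 m) or (z of casting in the frame of pan_right between 0.024 and 0.036 m and y of casting in the frame of pan_right between -0.04 and 0.04 m and x of casting in the frame of pan_right between 0.025 and 0.09 m)) and ((z of cover in the frame of pan_left between 0.024 and 0.036 m and y of cover in the frame of pan_left between -0.04 and 0.04 m and x of cover in the frame of pan_left between 0.025 and 0.09 m) or (z of cover in the frame of pan_right between 0.024 and 0.036 m and y of cover in the frame of pan_right between -0.04 and 0.04 m and x of cover in the frame of pan_right between 0.025 and 0.09 m)) and value of joint beam between -0.025 and 0.025 rad and velocity of joint beam between -0.05 and 0.05 rad/s and linear speed of each of sleeve_a, sleeve_b below 0.02 m/s); the robot touches nothing.
It fails at once if a pan is loaded with more than 20 N (contact force between any of pan_left, pan_right and anything else above 20 N).
It fails at once if the casting or the cover is taken off or shifted more than 45 mm (distance of any of casting, cover from where it was at the start of the episode above 0.045 m).
It fails at once if another thing on the bench is shifted more than 20 mm (distance of any of spare_sleeve, trumpet_a, trumpet_b, float_pair, spare_casting, screwdriver from where it was at the start of the episode above 0.02 m).
It also fails if it takes over 48 s, if anything falls off the work surface, if the arm or the gripper's body presses on something with over 40 N, if the wrist force passes 120 N, or if a joint passes its speed limit or range.

## Working session

There is one attempt and no reset: what is moved stays moved. The work goes in short steps, Python scripts to look and compute and a tool call to move; the robot and the scene stay as the last step left them, time stands still between calls to the robot, and variables do not carry over. Pictures are saved under pics/ and viewed, and the job is handed in when it is done.

Besides the shell and the picture viewer there is one more tool, called after "Emit:" by a JSON object that holds its "fn" and its "kwargs". step_arm: Moves the arm, as the interface text tells. Its arguments: {"type":"object","properties":{"rows":{"type":"array"},"force":{"type":"number"}},"required":["rows"]}

```bash
mkdir -p pics
cat > h.py <<'E'
import numpy as np, cv2
from plant import observe, camera, close_job, hold_point_z
def snap(n,f):
    o=observe(); c=camera(n); cv2.imwrite('pics/'+f,c['image']); 
    np.save('pics/'+f+'.npy',np.array([c,o],dtype=object),allow_pickle=True); return c,o
def load(f): return np.load('pics/'+f+'.npy',allow_pickle=True)
def RT(c,o):
    if 'R' in c and c['R'] is not None: return np.array(c['R']),np.array(c['t'])
    T=np.eye(4);T[:3,:3]=cv2.Rodrigues(np.array(o['tcp_rot'],float))[0];T[:3,3]=o['ee_pos']
    M=np.linalg.inv(T@np.array(c['mount']));return M[:3,:3],M[:3,3]
def ray(c,o,uv):
    R,t=RT(c,o);p=cv2.undistortPoints(np.array([[uv]],float),np.array(c['mtx']),np.array(c['distortion']))[0,0]
    return -R.T@t, R.T@np.array([p[0],p[1],1.])
def onz(c,o,uv,z):
    a,d=ray(c,o,uv);return a+d*(z-a[2])/d[2]
def proj(c,o,X):
    R,t=RT(c,o);return cv2.projectPoints(np.array(X,float).reshape(-1,1,3),cv2.Rodrigues(R)[0],t,np.array(c['mtx']),np.array(c['distortion']))[0][:,0]
E
python3 - <<'E'
from h import *
for n in ['scene','side','wrist']:
    c,o=snap(n,n+'0.png'); R,t=RT(c,o); print(n,-R.T@t,R[2])
print(observe(),hold_point_z)
E
```

```text
scene [ 1.24239076 -0.44828993  1.23123059] [-0.49890129  0.30228293 -0.81223306]
side [-0.00153149  0.76755715  0.80264681] [ 0.44452207 -0.66588475 -0.5991641 ]
wrist [0.57522294 0.08050644 0.37352027] [-0.0028988  -0.31049604 -0.95057025]
{'time_s': 0.15, 'joints': array([-0.04168655,  0.70694499, -0.02760474,  1.48489383,  0.02200738,
        0.95087538, -0.07546376]), 'dq': array([-0.00121206, -0.00088009,  0.00079577, -0.00204936,  0.00124676,
       -0.00049511, -0.00234066]), 'joint_torque': array([-2.72933512e-04, -8.83303356e+01,  1.23416293e+00, -2.36189121e+01,
        1.69090542e-02,  5.40951354e-03,  2.67545431e-05]), 'ee_pos': array([ 5.74804974e-01, -1.29681843e-05,  2.30943078e-01]), 'tcp_rot': array([-2.22103197e+00, -2.22106746e+00,  9.47226020e-04]), 'wrist_force': array([ 0.0617639 ,  0.09529759, -0.27145914]), 'wrist_torque': array([0.01256375, 0.0534749 , 0.0612711 ]), 'grip_width': 0.0853373531438964} 0.0187
```

View pics/scene0.png

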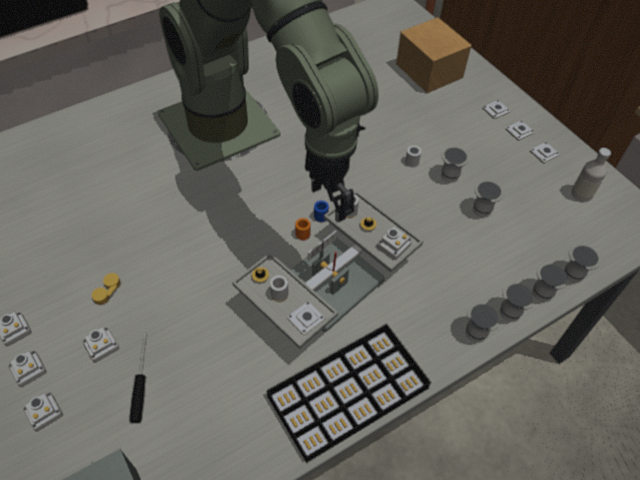

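View pics/side0.png

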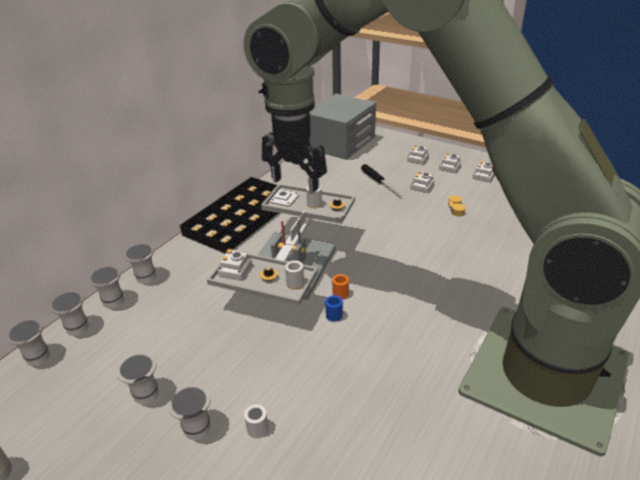

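View pics/wrist0.png

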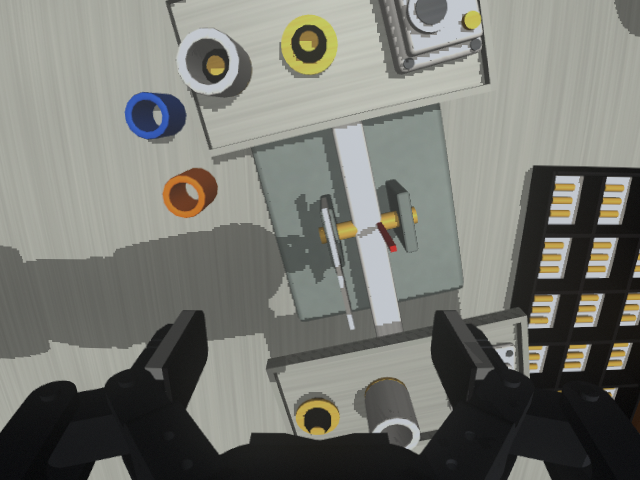

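The left pan (wrist picture, top) carries the casting at (430,20), a white sleeve at (210,62) on the front spigot, and a free rear spigot at (309,44). The right pan carries the cover, a sleeve on the rear spigot at (392,425), and a free front spigot at (318,417). The side view shows the left pan low. The blue sleeve (150,115) and orange sleeve (188,193) on the bench are decoys. The spare stands far left. So the sleeve to move is the white one at wrist (210,62), which goes to the free spigot at wrist (318,417). I'll confirm that in enlarged crops.

Run:
```python
from h import *
w=cv2.imread('pics/wrist0.png');s=cv2.imread('pics/side0.png')
a=cv2.resize(w[0:120,100:360],None,fx=3,fy=3,interpolation=2)[:,:780]
b=cv2.resize(w[350:470,260:460],None,fx=3,fy=3,interpolation=2)
cv2.imwrite('pics/cw1.png',a);cv2.imwrite('pics/cw2.png',b)
cv2.imwrite('pics/cs1.png',cv2.resize(s[170:310,200:360],None,fx=4,fy=4,interpolation=2))
# left/sleeve tops: bright-white rim mask
m=cv2.inRange(w,(190,190,190),(255,255,255))
for cn in cv2.findContours(m,cv2.RETR_EXTERNAL,cv2.CHAIN_APPROX_NONE)[0]:
    if cv2.contourArea(cn)>300:print('white',cv2.boundingRect(cn),cv2.fitEllipse(cn))
hsv=cv2.cvtColor(w,cv2.COLOR_BGR2HSV)
m=cv2.inRange(hsv,(20,120,80),(35,255,255))
for cn in cv2.findContours(m,cv2.RETR_EXTERNAL,cv2.CHAIN_APPROX_NONE)[0]:
    if cv2.contourArea(cn)>150:print('brass',cv2.boundingRect(cn),cv2.fitEllipse(cn))
```

```text
white (358, 229, 42, 96) ((378.8767395019531, 277.4971618652344), (26.115331649780273, 116.0011978149414), 167.95526123046875)
white (549, 176, 31, 47) ((564.2478637695312, 199.189453125), (23.559186935424805, 51.891197204589844), 12.907099723815918)
white (335, 124, 45, 110) ((357.7533264160156, 175.11549377441406), (27.962421417236328, 134.91732788085938), 168.4326171875)
white (177, 29, 61, 65) ((207.10499572753906, 60.647613525390625), (59.51448440551758, 64.57176208496094), 157.97689819335938)
white (409, 0, 73, 51) ((442.172607421875, 20.857072830200195), (50.81980895996094, 70.52620697021484), 84.07534790039062)
brass (296, 399, 44, 36) ((317.1922302246094, 416.3616027832031), (34.70664596557617, 42.96622848510742), 88.96080017089844)
brass (337, 221, 20, 19) ((345.7921447753906, 229.9676055908203), (16.815982818603516, 19.582666397094727), 81.71563720703125)
brass (381, 212, 18, 18) ((389.97412109375, 220.16775512695312), (16.45808982849121, 17.26299285888672), 101.9827880859375)
brass (207, 56, 18, 19) ((215.2825927734375, 65.04207611083984), (16.919475555419922, 18.739070892333984), 161.8286590576172)
brass (282, 15, 55, 59) ((308.9272766113281, 44.20846939086914), (54.580596923828125, 58.43156814575195), 0.6558722257614136)
brass (464, 11, 17, 18) ((471.9070129394531, 19.461246490478516), (15.764006614685059, 17.5482234954834), 35.787479400634766)
```

View pics/cw1.png

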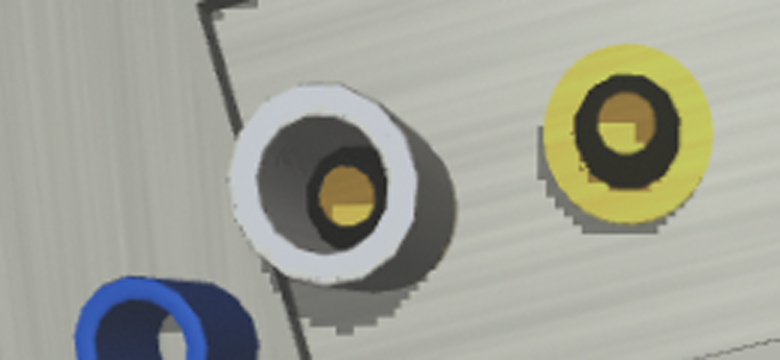

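View pics/cw2.png

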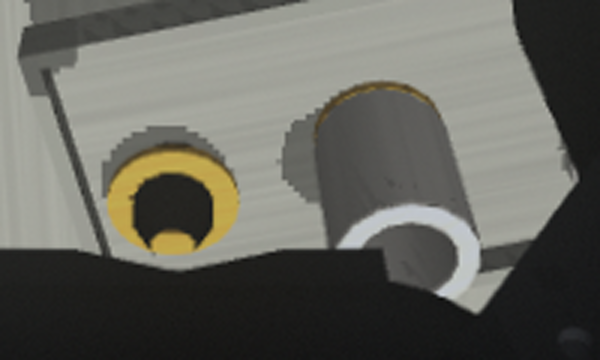

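View pics/cs1.png

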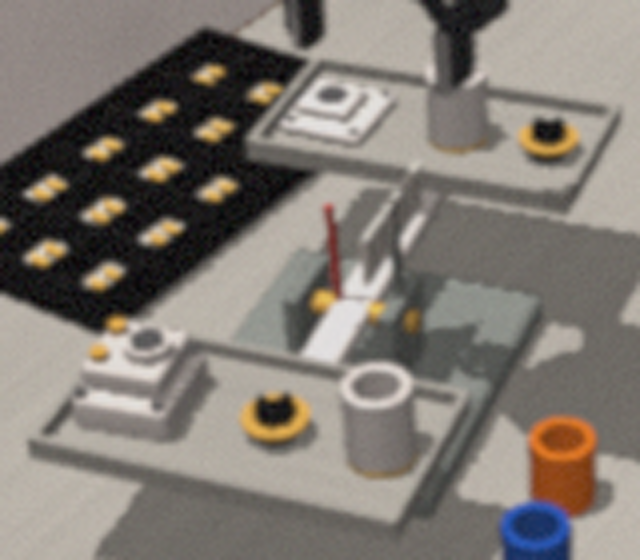

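The crops confirm it: an aluminium sleeve on the left front, home over its collar, with the rear spigot free. On the right pan the front spigot is free with its collar raised.

Run:
```python
from h import *
c,o=load('wrist0.png')
S=onz(c,o,(207.1,60.6),.1296);B=onz(c,o,(215.3,65),.11)
L=onz(c,o,(308.9,44.2),.0816+.0115)
print('sleeve',S,'boretip',B,'Lrear',L,np.linalg.norm((L-S)[:2]))
Rf=onz(c,o,(317.2,418.5),.0984+.0115)
rim=onz(c,o,(391,436),.0984+.048)
print('Rf',Rf,'rear top approx',rim, np.linalg.norm((Rf-S)[:2]))
d=(L-S)[:2];print('yaw',np.degrees(np.arctan2(d[1],d[0])), 'axis', np.degrees(np.arctan2(*(S-Rf)[:2][::-1]))-90)
# diameters: check
for e,z in [((207.1,60.6,59.5),.1296)]:
    print(np.linalg.norm(onz(c,o,(177,60.6),z)-onz(c,o,(238,60.6),z)))
print(np.linalg.norm(onz(c,o,(282,44.2),.093)-onz(c,o,(337,44.2),.093)))
# side triangulation
cs,os_=load('side0.png')
for z in (.12,.13,.14,.147): print(z,onz(cs,os_,(200+376/4,170+388/4),z))
print(proj(cs,os_,[S,L,Rf]))
```

```text
sleeve [0.50990077 0.10766992 0.1296    ] boretip [0.50966728 0.10714333 0.11      ] Lrear [0.56784018 0.12113592 0.0931    ] 0.05948367659434681
Rf [ 0.57289686 -0.16659497  0.1099    ] rear top approx [ 0.62797491 -0.14948694  0.1464    ] 0.28140670946205065
yaw 13.084127279539029 axis 12.935929767488886
0.03572070651160204
0.03598623263640595
0.12 [0.51425735 0.1012835  0.12      ]
0.13 [0.50670163 0.11104365 0.13      ]
0.14 [0.49914591 0.1208038  0.14      ]
0.147 [0.49385691 0.12763591 0.147     ]
[[293.68180726 265.74294435]
 [268.58707669 273.65385615]
 [337.45753702 203.48643918]]
```

Emit:
{"fn": "step_arm", "kwargs": {"rows": [[-0.0043,0.0072,0,0,0,6.9,0.85],[-0.0043,0.0072,0,0,0,6.9,0.85],[-0.0043,0.0072,0,0,0,6.9,0.85],[-0.0043,0.0072,0,0,0,6.9,0.85],[-0.0043,0.0072,0,0,0,6.9,0.85],[-0.0043,0.0072,0,0,0,6.9,0.85],[-0.0043,0.0072,0,0,0,6.9,0.85],[-0.0043,0.0072,0,0,0,6.9,0.85],[-0.0043,0.0072,0,0,0,6.9,0.85],[-0.0043,0.0072,0,0,0,6.9,0.85],[-0.0043,0.0072,0,0,0,6.9,0.85],[-0.0043,0.0072,0,0,0,6.9,0.85],[-0.0043,0.0072,0,0,0,6.9,0.85],[-0.0043,0.0072,0,0,0,6.9,0.85],[-0.0043,0.0072,0,0,0,6.9,0.85],[0,0,0,0,0,0,0.85]]}}

```text
time_s: 1.48
ee_pos: [0.5058, 0.112, 0.2287]
tcp_rot: [0.478, -3.105, 0.006]
wrist_force: [-0.3, 0.7, 0.1]
grip_width: 0.0726
```

```bash
cat > st.py <<'E'
from h import *
def st():
    o=observe();R=cv2.Rodrigues(np.array(o['tcp_rot'],float))[0]
    print('t',round(o['time_s'],2),'p',np.round(o['ee_pos'],4),'yaw_y',round(np.degrees(np.arctan2(R[1,1],R[0,1])),2),'z',np.round(R[:,2],4),'F',np.round(o['wrist_force'],2),'g',round(o['grip_width'],4));return o
E
python3 - <<'E'
from st import *
st();c,o=snap('wrist','wrist1.png')
print(proj(c,o,[[.5099,.1077,.1296],[.5678,.1211,.0931]]))
E
```

```text
t 1.48 p [0.5058 0.112  0.2287] yaw_y 107.49 z [ 0.     -0.0036 -1.    ] F [-0.29  0.73  0.1 ] g 0.0726
[[309.99180709 241.43890451]
 [305.73371556 298.41245649]]
```

View pics/wrist1.png

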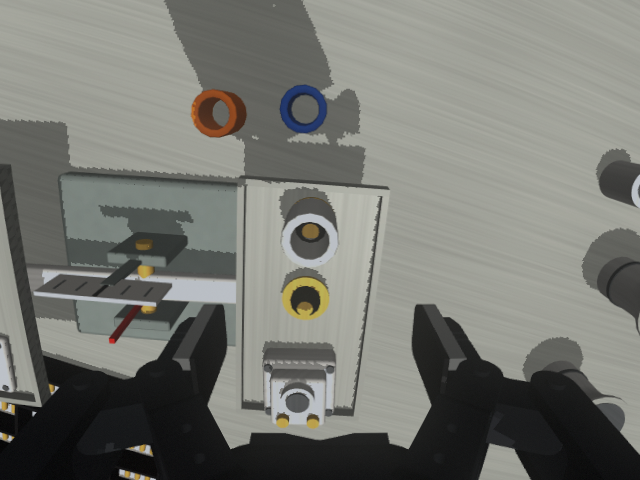

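Run:
```python
from h import *
c,o=load('wrist1.png');w=c['image']
m=cv2.inRange(w,(185,185,185),(255,255,255))
for cn in cv2.findContours(m,cv2.RETR_EXTERNAL,cv2.CHAIN_APPROX_NONE)[0]:
    if cv2.contourArea(cn)>300:
        e=cv2.fitEllipse(cn);print(e,onz(c,o,e[0],.1296))
hsv=cv2.cvtColor(w,cv2.COLOR_BGR2HSV)
m=cv2.inRange(hsv,(20,120,80),(35,255,255))
for cn in cv2.findContours(m,cv2.RETR_EXTERNAL,cv2.CHAIN_APPROX_NONE)[0]:
    if cv2.contourArea(cn)>300:
        e=cv2.fitEllipse(cn);print('br',e,onz(c,o,e[0],.0931))
```

```text
((297.28143310546875, 402.3751220703125), (44.77356719970703, 53.500728607177734), 93.42111206054688) [0.63552448 0.13615129 0.1296    ]
((198.72779846191406, 290.15118408203125), (21.220394134521484, 95.91028594970703), 92.9638671875) [0.56597118 0.04596831 0.1296    ]
((309.3666076660156, 240.217529296875), (51.61878204345703, 53.82341766357422), 96.867919921875) [0.50922787 0.10707252 0.1296    ]
br ((305.2640075683594, 297.6559753417969), (41.612266540527344, 45.707801818847656), 94.02651977539062) [0.56728338 0.12056115 0.0931    ]
```

Emit:
{"fn": "step_arm", "kwargs": {"rows": [[0.0037,-0.0046,-0.01,0,0,-4.0,0.85],[0,0,0,0,0,0,0.85],[0,0,-0.02,0,0,0,0.85],[0,0,-0.02,0,0,0,0.85],[0,0,-0.015,0,0,0,0.85],[0,0,0,0,0,0,0.85],[0,0,0,0,0,0,0.85]]}}

```text
time_s: 2.12
ee_pos: [0.5119, 0.1037, 0.163]
tcp_rot: [-0.319, 3.124, -0.009]
wrist_force: [-0.6, 0.1, 0.3]
grip_width: 0.0729
```

Run:
```python
from st import *
st()
```

```text
t 2.12 p [0.5119 0.1037 0.163 ] yaw_y 101.65 z [ 0.0019 -0.0056 -1.    ] F [-0.56  0.06  0.3 ] g 0.0729
```

Emit:
{"fn": "step_arm", "kwargs": {"rows": [[-0.0018,0.0028,0,0,0,1.0,0.85],[0,0,0,0,0,0,0.85],[0,0,-0.012,0,0,0,0.85],[0,0,-0.012,0,0,0,0.85],[0,0,-0.008,0,0,0,0.85],[0,0,0,0,0,0,0.85],[0,0,0,0,0,0,0.85]]}}

```text
time_s: 2.7
ee_pos: [0.5121, 0.1073, 0.1355]
tcp_rot: [-0.344, 3.114, -0.008]
wrist_force: [0.8, -0.2, 0.6]
grip_width: 0.0728
```

Run:
```python
from st import *
st()
```

```text
t 2.7 p [0.5121 0.1073 0.1355] yaw_y 102.62 z [ 0.0091 -0.0044 -0.9999] F [ 0.81 -0.2   0.61] g 0.0728
```

Emit:
{"fn": "step_arm", "kwargs": {"rows": [[-0.0025,0,-0.006,0.25,0.5,0,0.85],[0,0,-0.01,0,0,0,0.85],[0,0,-0.01,0,0,0,0.85],[0,0,-0.005,0,0,0,0.85],[0,0,0,0,0,0,0.85],[0,0,0,0,0,0,0.85]]}}

```text
time_s: 3.2
ee_pos: [0.5097, 0.1073, 0.1025]
tcp_rot: [-0.344, 3.122, 0.001]
wrist_force: [0.0, -0.2, -0.1]
grip_width: 0.0728
```

Run:
```python
from st import *
st()
```

```text
t 3.2 p [0.5097 0.1073 0.1025] yaw_y 102.59 z [ 6.e-04  7.e-04 -1.e+00] F [ 0.04 -0.17 -0.07] g 0.0728
```

Aligned to within 1 mm. Closing the grip.

Emit:
{"fn": "step_arm", "kwargs": {"rows": [[0,0,0,0,0,0,0.6],[0,0,0,0,0,0,0.5],[0,0,0,0,0,0,0.42],[0,0,0,0,0,0,0.3],[0,0,0,0,0,0,0.3],[0,0,0,0,0,0,0.3],[0,0,0,0,0,0,0.3]], "force": 50}}

```text
time_s: 3.78
ee_pos: [0.51, 0.1074, 0.1033]
tcp_rot: [-0.345, 3.121, 0.001]
wrist_force: [0.2, 0.3, -0.3]
grip_width: 0.0359
```

Run:
```python
from st import *
st();c,o=snap('wrist','wrist2.png')
```

```text
t 3.78 p [0.51   0.1074 0.1033] yaw_y 102.6 z [ 1.7e-03  8.0e-04 -1.0e+00] F [ 0.19  0.28 -0.25] g 0.0359
```

View pics/wrist2.png

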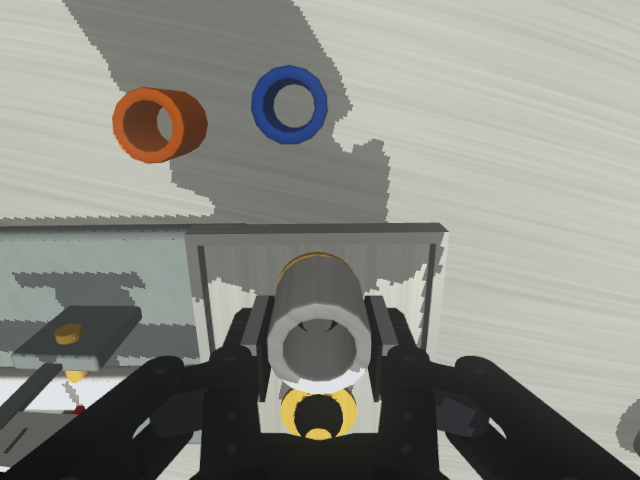

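Emit:
{"fn": "step_arm", "kwargs": {"rows": [[0,0,0.004,0,0,0,0.3],[0,0,0.008,0,0,0,0.3],[0,0,0.012,0,0,0,0.3],[0,0,0.018,0,0,0,0.3],[0,0,0.02,0,0,0,0.3],[0,0,0.02,0,0,0,0.3],[0,0,0.02,0,0,0,0.3],[0,0,0.01,0,0,0,0.3],[0,0,0,0,0,0,0.3]]}}

```text
time_s: 4.58
ee_pos: [0.5085, 0.108, 0.2249]
tcp_rot: [-0.347, 3.121, 0.003]
wrist_force: [-0.3, 0.3, -0.1]
grip_width: 0.0357
```

Run:
```python
from st import *
st();c,o=snap('wrist','wrist3.png')
```

```text
t 4.58 p [0.5085 0.108  0.2249] yaw_y 102.7 z [ 9.0e-04  2.2e-03 -1.0e+00] F [-0.26  0.31 -0.12] g 0.0357
```

View pics/wrist3.png

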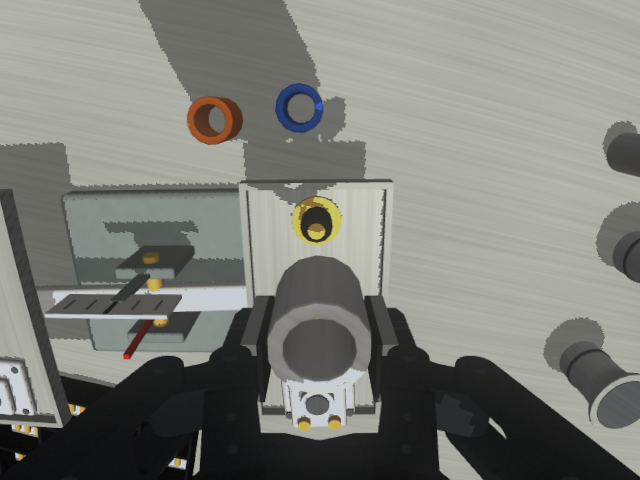

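Emit:
{"fn": "step_arm", "kwargs": {"rows": [[0.003,-0.012,0,0,0,0,0.3],[0.005,-0.021,0,0,0,0,0.3],[0.0065,-0.028,0,0,0,0,0.3],[0.0065,-0.028,0,0,0,0,0.3],[0.0065,-0.028,0,0,0,0,0.3],[0.0065,-0.028,0,0,0,0,0.3],[0.0065,-0.028,0,0,0,0,0.3],[0.0065,-0.028,0,0,0,0,0.3],[0.005,-0.021,0,0,0,0,0.3],[0.004,-0.015,0,0,0,0,0.3],[0.002,-0.008,0,0,0,0,0.3],[0,0,0,0,0,0,0.3],[0,0,0,0,0,0,0.3]]}}

```text
time_s: 5.72
ee_pos: [0.5627, -0.1476, 0.2153]
tcp_rot: [0.354, -3.11, -0.009]
wrist_force: [0.4, 0.7, -0.6]
grip_width: 0.0358
```

Run:
```python
from st import *
st();c,o=snap('wrist','wrist4.png')
def br(f,z):
    c,o=load(f);hsv=cv2.cvtColor(c['image'],cv2.COLOR_BGR2HSV)
    m=cv2.inRange(hsv,(20,110,60),(35,255,255))
    for cn in cv2.findContours(m,cv2.RETR_EXTERNAL,cv2.CHAIN_APPROX_NONE)[0]:
        if cv2.contourArea(cn)>300:
            e=cv2.fitEllipse(cn);X=onz(c,o,e[0],z);print(f,np.round(e[0],1),np.round(e[1],1),cv2.boundingRect(cn),X,'diamx',np.linalg.norm(onz(c,o,(e[0][0]-e[1][1]/2,e[0][1]),z)-onz(c,o,(e[0][0]+e[1][1]/2,e[0][1]),z)))
br('wrist3.png',.0846);br('wrist4.png',.1099)
```

```text
t 5.72 p [ 0.5627 -0.1476  0.2153] yaw_y 102.99 z [-0.0118  0.0045 -0.9999] F [ 0.38  0.73 -0.61] g 0.0358
wrist3.png [316.1 220.1] [47.  48.1] (292, 197, 49, 48) [0.50877906 0.10707005 0.0846    ] diamx 0.035661337003437064
wrist4.png [632.3 308.2] [23.5 37.9] (620, 287, 20, 41) [0.56532994 0.09578885 0.1099    ] diamx 0.032791129663192385
wrist4.png [286.9 243.5] [47.6 50.5] (260, 218, 55, 53) [ 0.57204027 -0.1656305   0.1099    ] diamx 0.033428550000228575
```

View pics/wrist4.png

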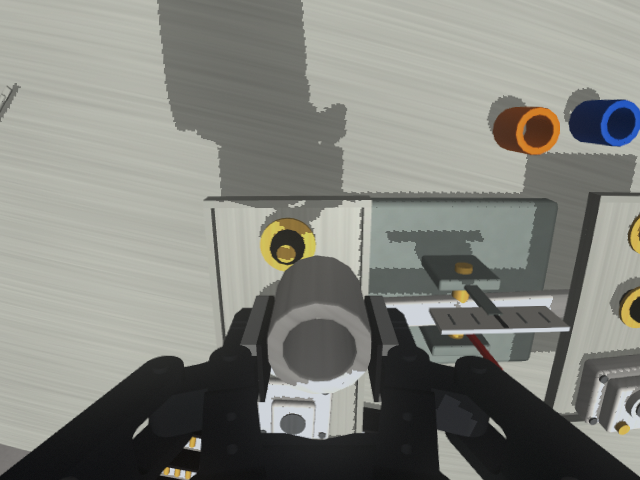

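Emit:
{"fn": "step_arm", "kwargs": {"rows": [[0.004,-0.007,0,-0.26,-0.68,0,0.3],[0.004,-0.007,-0.01,0,0,0,0.3],[0.002,-0.0035,-0.015,0,0,0,0.3],[0,0,-0.01,0,0,0,0.3],[0,0,-0.005,0,0,0,0.3],[0,0,0,0,0,0,0.3],[0,0,0,0,0,0,0.3]]}}

```text
time_s: 6.35
ee_pos: [0.5741, -0.1624, 0.172]
tcp_rot: [-0.366, 3.118, -0.0]
wrist_force: [0.5, -0.5, -0.6]
grip_width: 0.0353
```

Run:
```python
from st import *
o=st();print(np.array([.573,-.1654])-o['ee_pos'][:2])
```

```text
t 6.35 p [ 0.5741 -0.1624  0.172 ] yaw_y 103.37 z [ 0.0019  0.     -1.    ] F [ 0.53 -0.48 -0.59] g 0.0353
[-0.00106767 -0.00302498]
```

Emit:
{"fn": "step_arm", "kwargs": {"rows": [[-0.001,-0.003,0,0,0.1,-0.5,0.3],[0,0,-0.007,0,0,0,0.3],[0,0,0,0,0,0,0.3],[0,0,0,0,0,0,0.3]]}}

```text
time_s: 6.68
ee_pos: [0.5734, -0.1654, 0.1655]
tcp_rot: [-0.351, 3.12, -0.001]
wrist_force: [-0.1, 0.8, -0.2]
grip_width: 0.0355
```

Run:
```python
from st import *
o=st();print(np.array([.573,-.1654])-o['ee_pos'][:2])
c,o=snap('side','side5.png');w=snap('wrist','wrist5.png')[0]['image']
c2,o2=snap('scene','scene5.png')
a=cv2.resize(c['image'][150:270,230:390],None,fx=4,fy=4,interpolation=2)[:,:640]
cv2.imwrite('pics/cs5.png',a)
cv2.imwrite('pics/cs6.png',cv2.resize(c2['image'][220:350,220:380],None,fx=4,fy=4,interpolation=2))
```

```text
t 6.68 p [ 0.5734 -0.1654  0.1655] yaw_y 102.84 z [ 1.6e-03 -3.0e-04 -1.0e+00] F [-0.11  0.82 -0.2 ] g 0.0355
[-3.79401854e-04 -2.69692313e-05]
```

View pics/cs5.png

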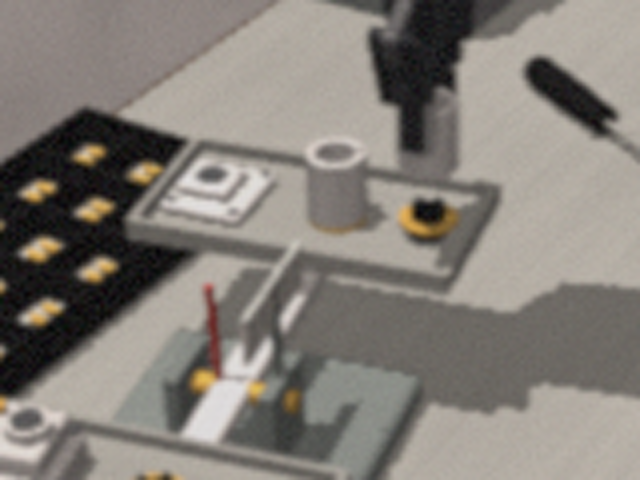

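View pics/cs6.png

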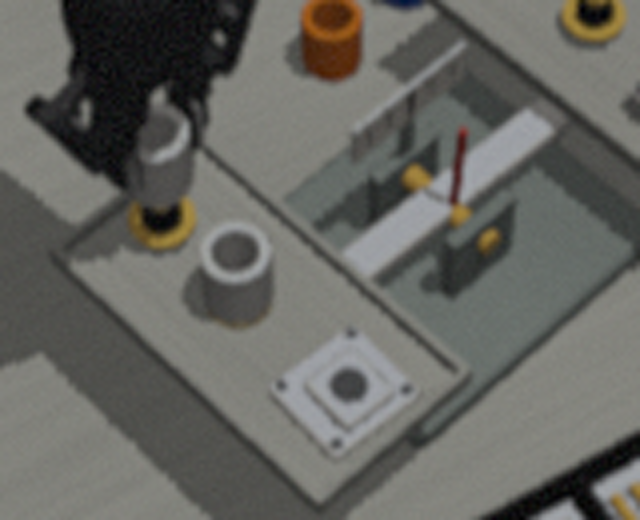

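View pics/wrist5.png

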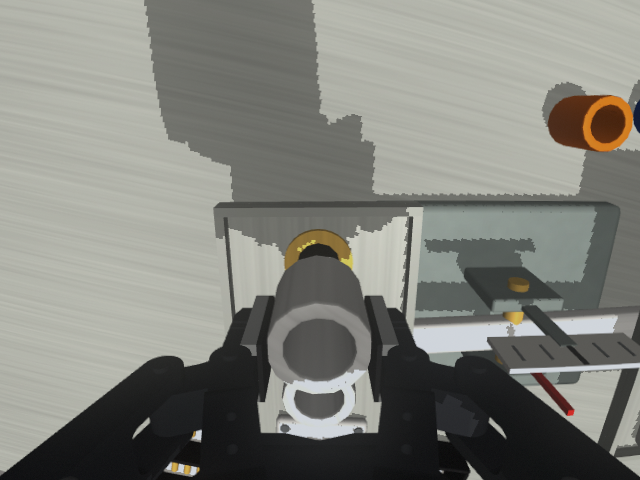

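Sleeve and collar are centred on each other (both near column 319 in the wrist view). Scene and side show the sleeve just above the free spigot. Descending gently.

Emit:
{"fn": "step_arm", "kwargs": {"rows": [[-0.0004,0,-0.006,0,0.1,0,0.3],[0,0,-0.006,0,0,0,0.3],[0,0,-0.005,0,0,0,0.3],[0,0,-0.004,0,0,0,0.3],[0,0,0,0,0,0,0.3],[0,0,0,0,0,0,0.3]]}}

```text
time_s: 7.33
ee_pos: [0.5728, -0.1651, 0.142]
tcp_rot: [0.352, -3.121, 0.0]
wrist_force: [-0.7, 0.1, -0.8]
grip_width: 0.0355
```

Run:
```python
from st import *
o=st();print(np.array([.573,-.1654])-o['ee_pos'][:2])
```

```text
t 7.33 p [ 0.5728 -0.1651  0.142 ] yaw_y 102.87 z [-8.e-04 -1.e-04 -1.e+00] F [-0.71  0.1  -0.83] g 0.0355
[ 0.00021788 -0.00029359]
```

Emit:
{"fn": "step_arm", "kwargs": {"rows": [[0,0,-0.003,0,0,0,0.3],[0,0,-0.003,0,0,0,0.3],[0,0,-0.003,0,0,0,0.3],[0,0,0,0,0,0,0.3],[0,0,0,0,0,0,0.3]]}}

```text
time_s: 7.75
ee_pos: [0.5729, -0.1651, 0.1322]
tcp_rot: [0.352, -3.121, 0.0]
wrist_force: [-0.2, 0.0, -1.2]
grip_width: 0.0354
```

Run:
```python
from st import *
o=st();print(np.array([.573,-.1654])-o['ee_pos'][:2])
```

```text
t 7.75 p [ 0.5729 -0.1651  0.1322] yaw_y 102.87 z [-5.e-04 -1.e-04 -1.e+00] F [-0.17  0.02 -1.15] g 0.0354
[ 0.00011005 -0.0002669 ]
```

Emit:
{"fn": "step_arm", "kwargs": {"rows": [[0,0,-0.003,0,0,0,0.3],[0,0,-0.003,0,0,0,0.3],[0,0,-0.003,0,0,0,0.3],[0,0,0,0,0,0,0.3],[0,0,0,0,0,0,0.3]]}}

```text
time_s: 8.17
ee_pos: [0.573, -0.1651, 0.1224]
tcp_rot: [0.352, -3.122, 0.0]
wrist_force: [0.2, -0.5, -0.2]
grip_width: 0.0356
```

Run:
```python
from st import *
o=st();print(np.array([.573,-.1654])-o['ee_pos'][:2])
c2,o2=snap('scene','scene6.png')
cv2.imwrite('pics/cs7.png',cv2.resize(c2['image'][220:350,220:380],None,fx=4,fy=4,interpolation=2))
```

```text
t 8.17 p [ 0.573  -0.1651  0.1224] yaw_y 102.86 z [-1.e-04 -2.e-04 -1.e+00] F [ 0.24 -0.46 -0.16] g 0.0356
[ 1.03703249e-05 -2.68059794e-04]
```

View pics/cs7.png

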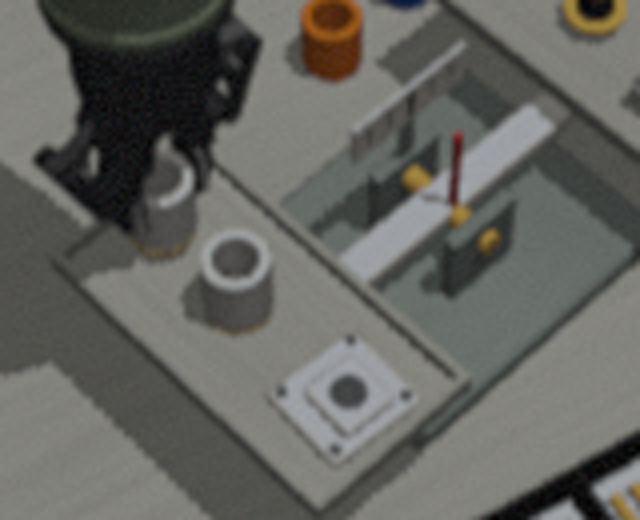

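The sleeve is over the spigot and touching the collar, and the pan is starting to sink. Continuing by feel.

Emit:
{"fn": "step_arm", "kwargs": {"rows": [[0,-0.0002,-0.002,0,0,0,0.3],[0,0,-0.002,0,0,0,0.3],[0,0,-0.002,0,0,0,0.3],[0,0,0,0,0,0,0.3]]}}

```text
time_s: 8.55
ee_pos: [0.573, -0.1653, 0.1161]
tcp_rot: [-0.352, 3.122, -0.0]
wrist_force: [-0.8, 0.4, 0.9]
grip_width: 0.0358
```

Emit:
{"fn": "step_arm", "kwargs": {"rows": [[0,0,-0.0015,0,0,0,0.3],[0,0,-0.0015,0,0,0,0.3],[0,0,0,0,0,0,0.3]]}}

```text
time_s: 8.8
ee_pos: [0.5731, -0.1653, 0.1128]
tcp_rot: [-0.352, 3.122, -0.0]
wrist_force: [-1.1, 0.8, 0.7]
grip_width: 0.0355
```

Emit:
{"fn": "step_arm", "kwargs": {"rows": [[0,0,-0.001,0,0,0,0.3],[0,0,0,0,0,0,0.3]]}}

```text
time_s: 8.97
ee_pos: [0.5731, -0.1653, 0.1118]
tcp_rot: [-0.352, 3.122, -0.0]
wrist_force: [0.1, -0.5, 3.3]
grip_width: 0.0355
```

Emit:
{"fn": "step_arm", "kwargs": {"rows": [[0,0,-0.001,0,0,0,0.3],[0,0,0,0,0,0,0.3]]}}

```text
time_s: 9.13
ee_pos: [0.573, -0.1654, 0.1109]
tcp_rot: [-0.352, 3.122, -0.001]
wrist_force: [-1.9, 0.4, 3.3]
grip_width: 0.0355
```

Emit:
{"fn": "step_arm", "kwargs": {"rows": [[0,0,-0.001,0,0,0,0.3],[0,0,0,0,0,0,0.3]]}}

```text
time_s: 9.3
ee_pos: [0.573, -0.1654, 0.11]
tcp_rot: [-0.352, 3.122, -0.001]
wrist_force: [-1.8, 0.3, 4.5]
grip_width: 0.0353
```

Emit:
{"fn": "step_arm", "kwargs": {"rows": [[-0.0004,0,-0.001,0,0,0,0.3],[0,0,0,0,0,0,0.3]]}}

```text
time_s: 9.47
ee_pos: [0.5729, -0.1654, 0.1091]
tcp_rot: [-0.352, 3.121, -0.001]
wrist_force: [-1.8, 0.9, 4.7]
grip_width: 0.0354
```

Emit:
{"fn": "step_arm", "kwargs": {"rows": [[0,0,-0.001,0,0,0,0.3],[0,0,0,0,0,0,0.3]]}}

```text
time_s: 9.63
ee_pos: [0.5729, -0.1654, 0.1082]
tcp_rot: [-0.352, 3.121, -0.001]
wrist_force: [-2.6, -0.5, 5.4]
grip_width: 0.0356
```

Emit:
{"fn": "step_arm", "kwargs": {"rows": [[0,0,-0.001,0,0,0,0.3],[0,0,0,0,0,0,0.3]]}}

```text
time_s: 9.8
ee_pos: [0.5728, -0.1654, 0.1074]
tcp_rot: [-0.351, 3.121, -0.001]
wrist_force: [-2.7, 0.0, 6.4]
grip_width: 0.0354
```

Emit:
{"fn": "step_arm", "kwargs": {"rows": [[0,0,-0.001,0,0,0,0.3],[0,0,0,0,0,0,0.3]]}}

```text
time_s: 9.97
ee_pos: [0.5728, -0.1655, 0.1067]
tcp_rot: [-0.351, 3.121, -0.002]
wrist_force: [-2.6, 1.1, 6.6]
grip_width: 0.0358
```

Emit:
{"fn": "step_arm", "kwargs": {"rows": [[-0.001,0,-0.001,0,0,0,0.3],[0,0,0,0,0,0,0.3]]}}

```text
time_s: 10.13
ee_pos: [0.5725, -0.1653, 0.1062]
tcp_rot: [-0.351, 3.119, -0.002]
wrist_force: [-1.5, -0.6, 7.0]
grip_width: 0.0354
```

Emit:
{"fn": "step_arm", "kwargs": {"rows": [[0,0,-0.001,0,0,0,0.3],[0,0,0,0,0,0,0.3]]}}

```text
time_s: 10.3
ee_pos: [0.5727, -0.1654, 0.1057]
tcp_rot: [-0.351, 3.118, -0.003]
wrist_force: [-2.5, -0.0, 7.0]
grip_width: 0.0353
```

Emit:
{"fn": "step_arm", "kwargs": {"rows": [[0,0,-0.001,0,0,0,0.3],[0,0,0,0,0,0,0.3]]}}

```text
time_s: 10.47
ee_pos: [0.5727, -0.1655, 0.1051]
tcp_rot: [-0.351, 3.118, -0.003]
wrist_force: [-2.7, 0.9, 8.5]
grip_width: 0.036
```

Run:
```python
from st import *
o=st();print(o['wrist_torque'])
c2,o2=snap('scene','scene7.png')
cv2.imwrite('pics/cs8.png',cv2.resize(c2['image'][220:350,220:380],None,fx=4,fy=4,interpolation=2))
c,o=snap('wrist','wrist7.png')
```

```text
t 10.47 p [ 0.5727 -0.1655  0.1051] yaw_y 102.84 z [ 0.0041 -0.0015 -1.    ] F [-2.75  0.88  8.5 ] g 0.036
[ 0.16633121  0.54857227 -0.02168859]
```

View pics/cs8.png

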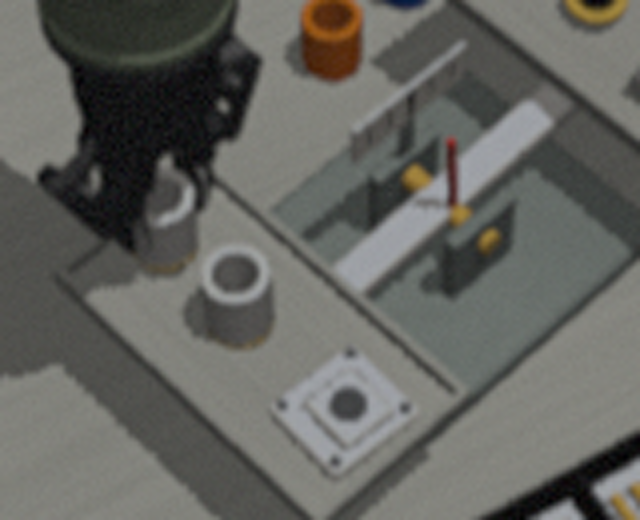

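View pics/wrist7.png

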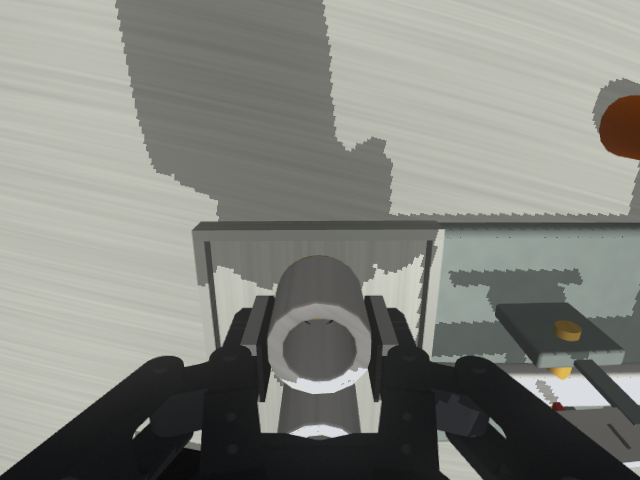

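Emit:
{"fn": "step_arm", "kwargs": {"rows": [[-0.0004,0,-0.001,0,0.2,0,0.3],[0,0,0,0,0,0,0.3]]}}

```text
time_s: 10.73
ee_pos: [0.5726, -0.1654, 0.1048]
tcp_rot: [-0.351, 3.12, -0.003]
wrist_force: [-3.3, 0.3, 8.4]
grip_width: 0.0356
```

Emit:
{"fn": "step_arm", "kwargs": {"rows": [[0,0,-0.001,0,0,0,0.3],[0,0,0,0,0,0,0.3]]}}

```text
time_s: 10.9
ee_pos: [0.5727, -0.1655, 0.1043]
tcp_rot: [-0.351, 3.12, -0.004]
wrist_force: [-3.1, 1.0, 8.7]
grip_width: 0.0357
```

Emit:
{"fn": "step_arm", "kwargs": {"rows": [[0,0,-0.001,0,0,0,0.3],[0,0,0,0,0,0,0.3]]}}

```text
time_s: 11.07
ee_pos: [0.5727, -0.1655, 0.1039]
tcp_rot: [-0.351, 3.12, -0.004]
wrist_force: [-3.3, 0.1, 9.5]
grip_width: 0.0354
```

Emit:
{"fn": "step_arm", "kwargs": {"rows": [[0,0,-0.001,0,0,0,0.3],[0,0,0,0,0,0,0.3]]}}

```text
time_s: 11.23
ee_pos: [0.5726, -0.1655, 0.1034]
tcp_rot: [-0.351, 3.12, -0.004]
wrist_force: [-2.6, 0.6, 9.8]
grip_width: 0.0361
```

Emit:
{"fn": "step_arm", "kwargs": {"rows": [[0,0,-0.0012,0,0,0,0.3],[0,0,0,0,0,0,0.3]]}}

```text
time_s: 11.4
ee_pos: [0.5726, -0.1655, 0.1028]
tcp_rot: [-0.351, 3.12, -0.005]
wrist_force: [-3.0, 0.8, 8.6]
grip_width: 0.0353
```

Emit:
{"fn": "step_arm", "kwargs": {"rows": [[0,0,-0.0012,0,0,0,0.3],[0,0,0,0,0,0,0.3]]}}

```text
time_s: 11.57
ee_pos: [0.5726, -0.1654, 0.1021]
tcp_rot: [-0.351, 3.119, -0.005]
wrist_force: [-3.2, -0.1, 8.4]
grip_width: 0.0356
```

Emit:
{"fn": "step_arm", "kwargs": {"rows": [[0,0,-0.0012,0,0,0,0.3],[0,0,0,0,0,0,0.3]]}}

```text
time_s: 11.73
ee_pos: [0.5727, -0.1654, 0.1014]
tcp_rot: [-0.351, 3.119, -0.006]
wrist_force: [-2.0, 0.2, 7.8]
grip_width: 0.0354
```

Emit:
{"fn": "step_arm", "kwargs": {"rows": [[0,0,-0.0012,0,0,0,0.3],[0,0,0,0,0,0,0.3]]}}

```text
time_s: 11.9
ee_pos: [0.5727, -0.1654, 0.1008]
tcp_rot: [-0.351, 3.119, -0.006]
wrist_force: [-3.0, 0.9, 8.5]
grip_width: 0.0359
```

The force holds at about 8.5 N, so the collar is sliding. Continuing.

Emit:
{"fn": "step_arm", "kwargs": {"rows": [[0,0,-0.0015,0,0,0,0.3],[0,0,0,0,0,0,0.3]]}}

```text
time_s: 12.07
ee_pos: [0.5727, -0.1654, 0.0998]
tcp_rot: [-0.351, 3.119, -0.007]
wrist_force: [-3.4, 0.0, 8.7]
grip_width: 0.0355
```

Emit:
{"fn": "step_arm", "kwargs": {"rows": [[0,0,-0.0015,0,0,0,0.3],[0,0,0,0,0,0,0.3]]}}

```text
time_s: 12.23
ee_pos: [0.5727, -0.1654, 0.0988]
tcp_rot: [-0.351, 3.118, -0.007]
wrist_force: [-2.6, -0.2, 8.6]
grip_width: 0.0358
```

Emit:
{"fn": "step_arm", "kwargs": {"rows": [[0,0,-0.0015,0,0,0,0.3],[0,0,0,0,0,0,0.3]]}}

```text
time_s: 12.4
ee_pos: [0.5727, -0.1653, 0.0978]
tcp_rot: [-0.351, 3.118, -0.007]
wrist_force: [-3.9, 0.5, 9.1]
grip_width: 0.0359
```

Emit:
{"fn": "step_arm", "kwargs": {"rows": [[0,0,-0.0015,0,0,0,0.3],[0,0,0,0,0,0,0.3]]}}

```text
time_s: 12.57
ee_pos: [0.5727, -0.1654, 0.0969]
tcp_rot: [-0.351, 3.118, -0.008]
wrist_force: [-2.9, 0.9, 8.6]
grip_width: 0.0355
```

Emit:
{"fn": "step_arm", "kwargs": {"rows": [[0,0,-0.0015,0,0,0,0.3],[0,0,0,0,0,0,0.3]]}}

```text
time_s: 12.73
ee_pos: [0.5727, -0.1653, 0.0959]
tcp_rot: [-0.351, 3.118, -0.008]
wrist_force: [-2.4, 0.5, 8.7]
grip_width: 0.036
```

Emit:
{"fn": "step_arm", "kwargs": {"rows": [[0,0,-0.0015,0,0,0,0.3],[0,0,0,0,0,0,0.3]]}}

```text
time_s: 12.9
ee_pos: [0.5727, -0.1654, 0.0949]
tcp_rot: [-0.351, 3.117, -0.009]
wrist_force: [-3.2, -0.3, 8.9]
grip_width: 0.0357
```

Emit:
{"fn": "step_arm", "kwargs": {"rows": [[0,0,-0.0012,0,0,0,0.3],[0,0,0,0,0,0,0.3]]}}

```text
time_s: 13.07
ee_pos: [0.5727, -0.1654, 0.0942]
tcp_rot: [-0.35, 3.117, -0.009]
wrist_force: [-2.5, -0.1, 8.7]
grip_width: 0.0356
```

Run:
```python
from st import *
o=st()
```

```text
t 13.07 p [ 0.5727 -0.1654  0.0942] yaw_y 102.83 z [ 0.0052 -0.0052 -1.    ] F [-2.5  -0.05  8.7 ] g 0.0356
```

Emit:
{"fn": "step_arm", "kwargs": {"rows": [[0,0,-0.0012,0.3,0.3,0,0.3],[0,0,0,0,0,0,0.3]]}}

```text
time_s: 13.23
ee_pos: [0.5727, -0.1655, 0.0936]
tcp_rot: [-0.351, 3.122, -0.001]
wrist_force: [-3.2, 0.6, 9.1]
grip_width: 0.0359
```

Emit:
{"fn": "step_arm", "kwargs": {"rows": [[0,0,-0.0012,0,0,0,0.3],[0,0,0,0,0,0,0.3]]}}

```text
time_s: 13.4
ee_pos: [0.5728, -0.1656, 0.0931]
tcp_rot: [-0.351, 3.121, -0.001]
wrist_force: [-3.5, 0.9, 10.0]
grip_width: 0.0359
```

Emit:
{"fn": "step_arm", "kwargs": {"rows": [[0,0,-0.0012,0,0,0,0.3],[0,0,0,0,0,0,0.3]]}}

```text
time_s: 13.57
ee_pos: [0.5727, -0.1656, 0.0926]
tcp_rot: [-0.351, 3.121, -0.002]
wrist_force: [-4.3, 0.9, 11.0]
grip_width: 0.0357
```

Emit:
{"fn": "step_arm", "kwargs": {"rows": [[0,0,-0.0012,0,0,0,0.3],[0,0,0,0,0,0,0.3]]}}

```text
time_s: 13.73
ee_pos: [0.5727, -0.1656, 0.0921]
tcp_rot: [-0.351, 3.121, -0.002]
wrist_force: [-4.2, 0.5, 10.4]
grip_width: 0.0359
```

Emit:
{"fn": "step_arm", "kwargs": {"rows": [[0,0,-0.0012,0,0,0,0.3],[0,0,0,0,0,0,0.3]]}}

```text
time_s: 13.9
ee_pos: [0.5727, -0.1656, 0.0917]
tcp_rot: [-0.351, 3.121, -0.003]
wrist_force: [-4.9, 0.0, 12.5]
grip_width: 0.0357
```

Emit:
{"fn": "step_arm", "kwargs": {"rows": [[0,0,-0.0012,0,0,0,0.3],[0,0,0,0,0,0,0.3]]}}

```text
time_s: 14.07
ee_pos: [0.5727, -0.1656, 0.0913]
tcp_rot: [-0.351, 3.121, -0.003]
wrist_force: [-3.7, 1.0, 11.5]
grip_width: 0.0355
```

Run:
```python
from st import *
o=st()
c2,o2=snap('scene','scene8.png')
cv2.imwrite('pics/cs9.png',cv2.resize(c2['image'][230:330,230:330],None,fx=6,fy=6,interpolation=2))
```

```text
t 14.07 p [ 0.5727 -0.1656  0.0913] yaw_y 102.82 z [ 0.0017 -0.002  -1.    ] F [-3.72  1.04 11.52] g 0.0355
```

View pics/cs9.png

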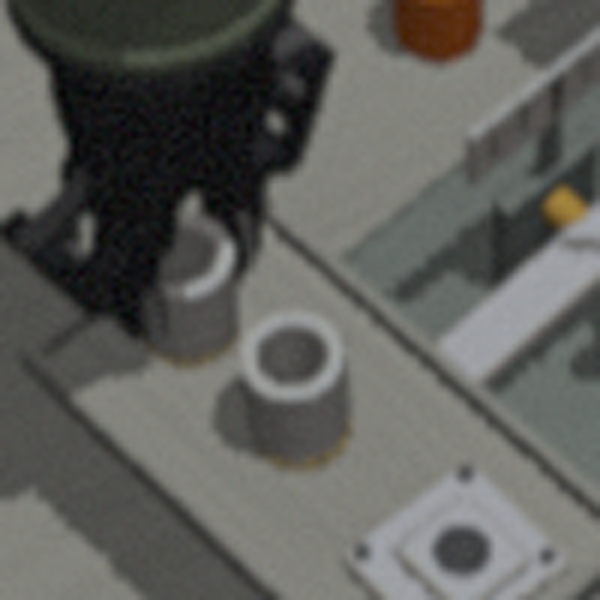

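The force is climbing again at the pan spring's slope after about 10 mm of collar travel, which means the collar has bottomed. The crop shows both sleeves sitting on flat collars. I'll unload gently before opening.

Emit:
{"fn": "step_arm", "kwargs": {"rows": [[0,0,0.0015,0,0,0,0.3],[0,0,0.0015,0,0,0,0.3],[0,0,0.0015,0,0,0,0.3],[0,0,0,0,0,0,0.3]]}}

```text
time_s: 14.45
ee_pos: [0.5729, -0.1654, 0.0974]
tcp_rot: [-0.351, 3.119, -0.004]
wrist_force: [-2.7, 1.2, 6.5]
grip_width: 0.0352
```

Emit:
{"fn": "step_arm", "kwargs": {"rows": [[0,0,0.0015,0,0,0,0.3],[0,0,0.0015,0,0,0,0.3],[0,0,0,0,0,0,0.3]]}}

```text
time_s: 14.7
ee_pos: [0.573, -0.1653, 0.1009]
tcp_rot: [-0.351, 3.119, -0.004]
wrist_force: [-1.7, 0.6, 4.0]
grip_width: 0.0353
```

Emit:
{"fn": "step_arm", "kwargs": {"rows": [[0,0,0.001,0,0,0,0.3],[0,0,0.001,0,0,0,0.3],[0,0,0,0,0,0,0.3]]}}

```text
time_s: 14.95
ee_pos: [0.5731, -0.1652, 0.1028]
tcp_rot: [-0.351, 3.119, -0.004]
wrist_force: [-0.0, 0.5, 0.4]
grip_width: 0.0355
```

Emit:
{"fn": "step_arm", "kwargs": {"rows": [[0,0,0,0,0,0,0.5],[0,0,0,0,0,0,0.55],[0,0,0,0,0,0,0.65],[0,0,0,0,0,0,0.75],[0,0,0,0,0,0,0.8],[0,0,0,0,0,0,0.8],[0,0,0,0,0,0,0.8]], "force": 20}}

```text
time_s: 15.53
ee_pos: [0.5729, -0.1654, 0.102]
tcp_rot: [-0.351, 3.12, -0.004]
wrist_force: [0.2, -0.0, 0.4]
grip_width: 0.0684
```

Run:
```python
from st import *
o=st()
c2,o2=snap('scene','scene9.png');c,o=snap('wrist','wrist9.png')
```

```text
t 15.53 p [ 0.5729 -0.1654  0.102 ] yaw_y 102.83 z [ 0.0025 -0.002  -1.    ] F [ 0.15 -0.03  0.39] g 0.0684
```

View pics/wrist9.png

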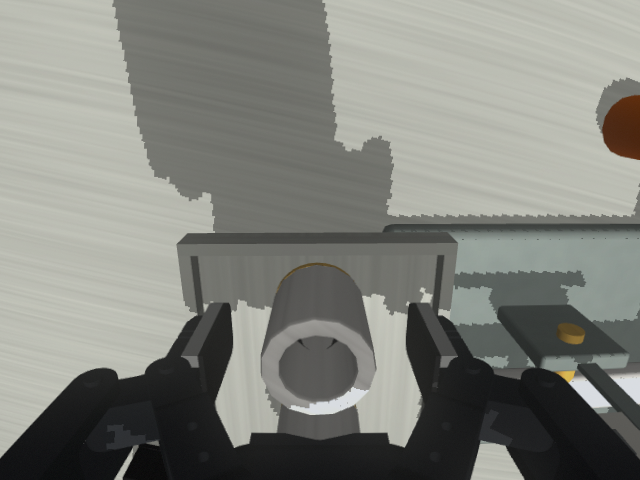

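Released with a clear gap on both sides. Retreating straight up.

Emit:
{"fn": "step_arm", "kwargs": {"rows": [[0,0,0.01,0,0,0,0.8],[0,0,0.02,0,0,0,0.8],[0,0,0.03,0,0,0,0.8],[0,0,0.03,0,0,0,0.8],[-0.005,0,0.03,0,0,0,0.8],[-0.01,0,0.02,0,0,0,0.8],[-0.01,0.0,0.01,0,0,0,0.8],[-0.01,0,0,0,0,0,0.8],[0,0,0,0,0,0,0.8],[0,0,0,0,0,0,0.8],[0,0,0,0,0,0,0.8],[0,0,0,0,0,0,0.8],[0,0,0,0,0,0,0.8],[0,0,0,0,0,0,0.8],[0,0,0,0,0,0,0.8],[0,0,0,0,0,0,0.8],[0,0,0,0,0,0,0.8],[0,0,0,0,0,0,0.8],[0,0,0,0,0,0,0.8],[0,0,0,0,0,0,0.8]]}}

```text
time_s: 17.3
ee_pos: [0.5365, -0.1628, 0.2641]
tcp_rot: [-0.357, 3.119, 0.001]
wrist_force: [0.5, -0.1, -0.1]
grip_width: 0.0683
```

Emit:
{"fn": "step_arm", "kwargs": {"rows": [[0,0,0,0,0,0,0.8],[0,0,0,0,0,0,0.8],[0,0,0,0,0,0,0.8],[0,0,0,0,0,0,0.8],[0,0,0,0,0,0,0.8],[0,0,0,0,0,0,0.8],[0,0,0,0,0,0,0.8],[0,0,0,0,0,0,0.8],[0,0,0,0,0,0,0.8],[0,0,0,0,0,0,0.8],[0,0,0,0,0,0,0.8],[0,0,0,0,0,0,0.8]]}}

```text
time_s: 18.3
ee_pos: [0.5365, -0.1629, 0.2642]
tcp_rot: [-0.356, 3.118, 0.0]
wrist_force: [-0.1, -0.2, 0.2]
grip_width: 0.0682
```

Run:
```python
from st import *
o=st()
c,o=snap('wrist','wrist10.png');s,_=snap('side','side10.png');c2,_=snap('scene','scene10.png')
a=cv2.resize(s['image'][170:310,200:370],None,fx=3,fy=4,interpolation=2)
cv2.imwrite('pics/cs10.png',cv2.resize(s['image'][170:310,200:370],None,fx=4,fy=4,interpolation=2))
cv2.imwrite('pics/cs11.png',cv2.resize(c2['image'][190:350,220:430],None,fx=3.7,fy=3.7,interpolation=2))
m=cv2.inRange(c['image'],(185,185,185),(255,255,255))
for cn in cv2.findContours(m,cv2.RETR_EXTERNAL,cv2.CHAIN_APPROX_NONE)[0]:
    if cv2.contourArea(cn)>400:
        e=cv2.fitEllipse(cn);print(np.round(e[0],1),np.round(e[1],1),onz(c,o,e[0],.138))
```

```text
t 18.3 p [ 0.5365 -0.1629  0.2642] yaw_y 103.04 z [ 2.9e-03  6.0e-04 -1.0e+00] F [-0.06 -0.16  0.21] g 0.0682
[307.1 398.8] [30.4 38. ] [ 0.6863226  -0.13756612  0.138     ]
[307.6 390.6] [48.3 59.9] [ 0.67790109 -0.13899591  0.138     ]
[304.6 340.5] [37.5 43.7] [ 0.6310056  -0.15178968  0.138     ]
[388.1 312.5] [19.2 44.9] [ 0.5924158  -0.09473091  0.138     ]
[304.1 269.8] [43.3 47.1] [ 0.57211702 -0.16496929  0.138     ]
```

View pics/wrist10.png

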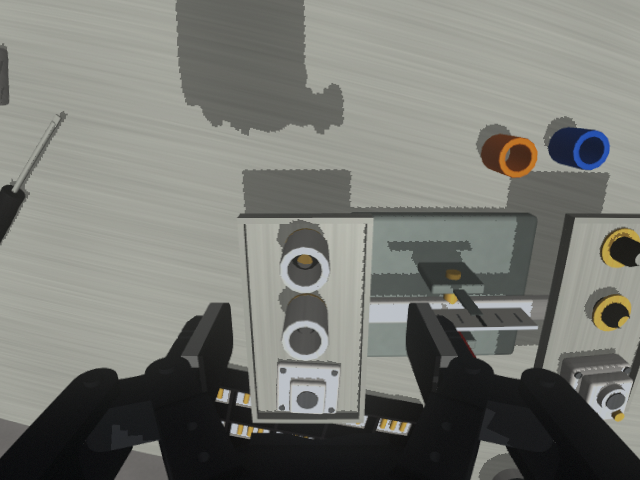

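View pics/cs10.png

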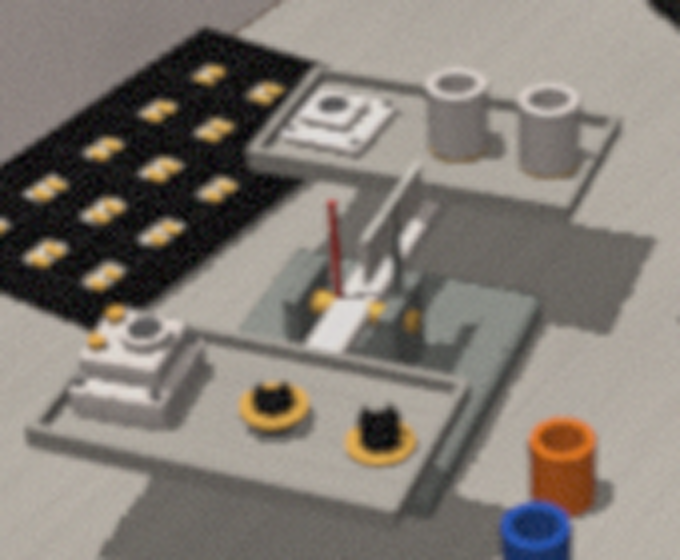

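View pics/cs11.png

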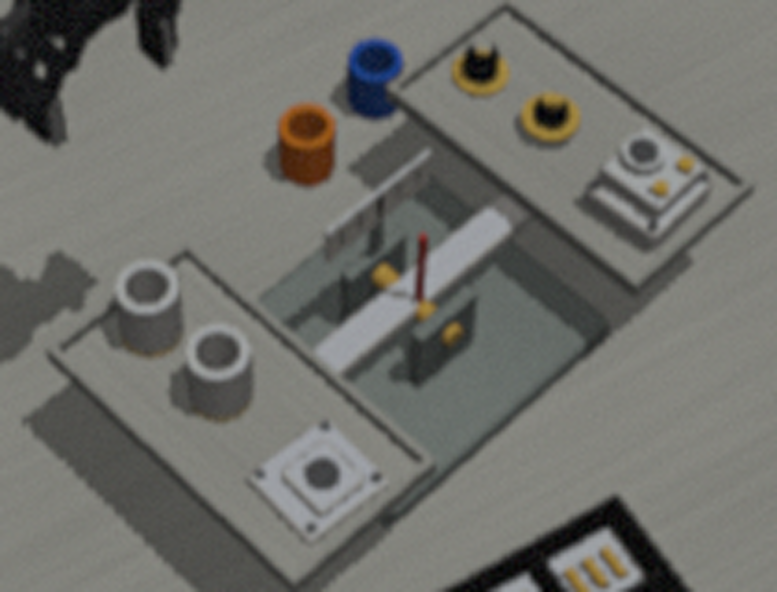

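Both sleeves stand at matching heights on the right pan. Now I'll measure the beam tilt from the pans' shift between the first and latest pictures, and check that it's at rest.

Emit:
{"fn": "step_arm", "kwargs": {"rows": [[0,0,0,0,0,0,0.8],[0,0,0,0,0,0,0.8],[0,0,0,0,0,0,0.8],[0,0,0,0,0,0,0.8],[0,0,0,0,0,0,0.8],[0,0,0,0,0,0,0.8],[0,0,0,0,0,0,0.8],[0,0,0,0,0,0,0.8],[0,0,0,0,0,0,0.8],[0,0,0,0,0,0,0.8],[0,0,0,0,0,0,0.8],[0,0,0,0,0,0,0.8]]}}

```text
time_s: 19.45
ee_pos: [0.5365, -0.1629, 0.2642]
tcp_rot: [-0.356, 3.118, 0.001]
wrist_force: [-1.3, 0.5, 0.5]
grip_width: 0.0682
```

Run:
```python
from st import *
o=st()
snap('side','side11.png');snap('scene','scene11.png')
y=np.radians(13);ex=np.array([np.cos(y),np.sin(y),0]);ey=np.array([-np.sin(y),np.cos(y),0])
Ls=np.array([.509,.1071,0]);Rs=np.array([.572,-.1655,0])
items={'casting':Ls+ex*.135+[0,0,.115],'Lrear':Ls+ex*.06+[0,0,.095],'cover':Rs+ex*.135+[0,0,.115],'Rrear':Rs+ex*.06+[0,0,.145]}
for v in ('scene','side'):
    c0,o0=load(v+'0.png')
    for n,X in items.items():
        p=proj(c0,o0,[X])[0];g=proj(c0,o0,[X+[0,0,.01]])[0]-p
        x,yy=np.round(p).astype(int)
        g0=cv2.cvtColor(c0['image'],6)[yy-11:yy+12,x-13:x+14]
        for k in ('10','11'):
            g1=cv2.cvtColor(load(v+k+'.png')[0]['image'],6)[yy-20:yy+21,x-20:x+21]
            r=cv2.matchTemplate(g1,g0,cv2.TM_CCOEFF_NORMED);_,mx,_,(a,b)=cv2.minMaxLoc(r)
            # subpixel
            def sub(l,m,h): return (l-h)/(2*(l-2*m+h))
            d=np.array([a-7.,b-9.])
            if 0<a<r.shape[1]-1 and 0<b<r.shape[0]-1:
                d+=[sub(r[b,a-1],r[b,a],r[b,a+1]),sub(r[b-1,a],r[b,a],r[b+1,a])]
            print(v,n,k,(x,yy),'corr',round(float(mx),3),'d',np.round(d,2),'dz mm',round(10*float(d@g/(g@g)),2))
```

```text
t 19.45 p [ 0.5365 -0.1629  0.2642] yaw_y 103.04 z [ 2.9e-03  7.0e-04 -1.0e+00] F [-1.34  0.48  0.53] g 0.0682
scene casting 10 (np.int64(393), np.int64(236)) corr 0.957 d [ 0.57 -1.92] dz mm 7.38
scene casting 11 (np.int64(393), np.int64(236)) corr 0.957 d [ 0.57 -1.92] dz mm 7.37
scene Lrear 10 (np.int64(368), np.int64(223)) corr 0.967 d [ 0.25 -2.12] dz mm 8.01
scene Lrear 11 (np.int64(368), np.int64(223)) corr 0.968 d [ 0.25 -2.12] dz mm 8.0
scene cover 10 (np.int64(302), np.int64(313)) corr 0.987 d [-0.09  1.85] dz mm -7.69
scene cover 11 (np.int64(302), np.int64(313)) corr 0.986 d [-0.09  1.84] dz mm -7.68
scene Rrear 10 (np.int64(277), np.int64(282)) corr 0.9 d [0.15 2.11] dz mm -8.16
scene Rrear 11 (np.int64(277), np.int64(282)) corr 0.9 d [0.15 2.11] dz mm -8.19
side casting 10 (np.int64(236), np.int64(259)) corr 0.938 d [-0.29 -2.79] dz mm 7.47
side casting 11 (np.int64(236), np.int64(259)) corr 0.939 d [-0.29 -2.79] dz mm 7.48
side Lrear 10 (np.int64(269), np.int64(273)) corr 0.978 d [-0.38 -2.74] dz mm 7.52
side Lrear 11 (np.int64(269), np.int64(273)) corr 0.979 d [-0.38 -2.75] dz mm 7.54
side cover 10 (np.int64(287), np.int64(193)) corr 0.88 d [0.55 2.32] dz mm -6.89
side cover 11 (np.int64(287), np.int64(193)) corr 0.881 d [0.55 2.32] dz mm -6.87
side Rrear 10 (np.int64(314), np.int64(188)) corr 0.283 d [0.11 2.75] dz mm -7.77
side Rrear 11 (np.int64(314), np.int64(188)) corr 0.287 d [0.1  2.76] dz mm -7.79
```

The beam is level to about 0.006 rad and at rest. One last check: the seated height of the moved sleeve against its neighbour, across two views.

Run:
```python
from h import *
w,ow=load('wrist10.png')
print(proj(w,ow,[[.572,-.1655,.138]]))
s,os_=load('side11.png');im=s['image']
print([np.round(proj(s,os_,[X])[0],1) for X in ([.572,-.1655,.138],[.6305,-.152,.138])])
m=cv2.inRange(im[185:225,300:350],(165,165,165),(255,255,255))
cen=[]
for cn in cv2.findContours(m,cv2.RETR_EXTERNAL,cv2.CHAIN_APPROX_NONE)[0]:
    if len(cn)>15: e=cv2.fitEllipse(cn);cen.append((e[0][0]+300,e[0][1]+185));print(np.round(cen[-1],2),np.round(e[1],1))
cv2.imwrite('pics/c12.png',cv2.resize(im[180:225,295:350],None,fx=10,fy=10,interpolation=2))
def tri(r1,r2):
    (a,d),(b,e)=r1,r2;d=d/np.linalg.norm(d);e=e/np.linalg.norm(e)
    t=np.linalg.lstsq(np.c_[d,-e],b-a,rcond=None)[0];p,q=a+d*t[0],b+e*t[1];return (p+q)/2,np.linalg.norm(p-q)
for wp in ((304.1,269.8),(304.6,340.5)):
    for sp in cen: print(wp,np.round(sp,1),*tri(ray(w,ow,wp),ray(s,os_,sp)))
```

```text
[[303.45336814 269.47464864]]
[array([337.5, 194. ]), array([314.3, 190.2])]
[336.62 193.71] [ 8.4 15.4]
[313.92 189.77] [ 7.8 15.9]
(304.1, 269.8) [336.6 193.7] [ 0.57296501 -0.16473038  0.13840814] 0.001896256264010917
(304.1, 269.8) [313.9 189.8] [ 0.60339461 -0.15510479  0.13219821] 0.05598324807604686
(304.6, 340.5) [336.6 193.7] [ 0.59173616 -0.15792878  0.1545376 ] 0.048545620233057356
(304.6, 340.5) [313.9 189.8] [ 0.6310319  -0.15173338  0.13874837] 0.0009351877838373842
```

View pics/c12.png

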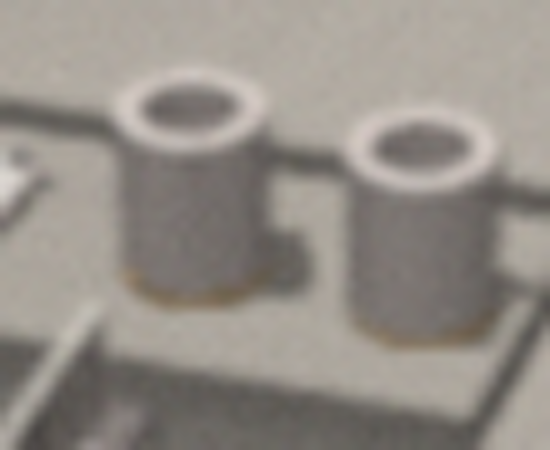

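The two sleeve tops are at 138.4 and 138.7 mm, against 138 expected with the pan level. The crop shows both upright on collars flat on the floor. Handing in.

```bash
python3 -c "
from plant import close_job
print(close_job())"
```

```text
the job is handed in; nothing more can be done
None
```

I moved the sleeve from the left pan's front spigot to the right pan's free front spigot, pushed it home with its collar, and handed the job in. The handover gives no verdict.

- **Pressing:** the collar slid about 10 mm at a steady 8.5 to 9 N, then the force rose at the pan spring's slope, which showed it had bottomed. The highest reading at the wrist was about 12.5 N upward, so I estimate under 15 N on the pan. I unloaded to near zero before opening the fingers.
- **Seating:** the top of the moved sleeve measured 138.4 mm and its neighbour 138.7 mm, against 138 mm expected with the pans level. Both looked upright, with their collars down.
- **Level:** the pans had shifted 7 to 8 mm from their starting stops, which puts the beam within about 0.01 rad of level. Pictures over a second apart showed no movement. The side view of the cover gave a somewhat smaller shift (6.9 mm) than the others, and one low-confidence image match there was ignored.
- **Not settled:** a sideways force of 3 to 5 N built up during the press and my small corrections did not remove it; it was gone on unloading. The two-view sightings of the moved sleeve missed each other by 1.9 mm, which is within the 2 mm camera calibration.
- **Other things:** the casting and cover are still on their pans, and I saw nothing else on the bench moved.

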